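# Take off the left-hand clamp nut of the rewind plate

### The job

On one of the two rewind plates the clamp nut has an engraved line along its grip bar: that one has a left-hand thread. Unscrew it clockwise (seen from above) until its line comes round to the line on the disc below and you feel the end of the thread, lift it off its spindle without forcing it, and set it down gently, upright on its open side, in the steel tray. Leave the other nut as it is and do not disturb the things lying about.

Things in the scene. Friction and masses are not known exactly. Their poses are not given: they have to be found in the camera images.
- left_nut: The marked black plastic clamp nut, 140 to 240 g, loose, screwed on at the start. Round skirt 52 mm across, 34 mm tall, closed on top, open below; on top a grip bar, its x along the bar towards the engraved end. Origin: centre of the skirt's underside, z up. On its spindle it has about 1 mm of play sideways and 2.5 mm up and down. At the start its underside is 19 mm above the table.
- nut_bar (a point): Middle of the nut's grip bar, 49 mm above the nut's origin; axes as the nut. The bar is 50 mm long (x), 14 mm wide (y), 30 mm tall, standing on the skirt's closed top (34 to 64 mm above the origin). Clockwise turning lifts the nut 6 mm in all: level for the first 15 to 45 degrees, then 6 mm in about 80 degrees, then level for the last 15 or so.
- nut_line (a point): Middle of the engraved, white-filled line on the bar's top: 4 mm wide, from the bar's middle to one end (and down that end face). From the start it is 110 to 145 degrees of clockwise turning to a hard end stop, felt as a moment of about 0.15 N m (free turning takes under 0.1). Over 25 N between nut and spindle is forcing it. Counter-clockwise it meets another stop within 40 degrees and never comes off.
- spindle: Fixed round dark rewind plate under the marked nut, 180 mm across, top 14 mm above the table, with an aluminium disc on it (96 mm across, top 18 mm up) and the steel threaded spindle standing up from its centre under the nut. Origin: centre of the plate's underside, on the spindle's axis, z up; x along the disc's engraved line.
- disc_line (a point): Middle of the engraved dark line on the disc (4 mm wide, 28 to 47 mm from the axis), x outward along it. Nut line over disc line: the end stop is near, but the disc may sit up to 12 degrees off true either way, so the stop must be felt. Only within about 7 degrees of the stop does the nut lift straight off (clear of the spindle after 30 mm); elsewhere the thread holds it down.
- tray: Fixed open steel tray, outside 140 mm (its x) by 110 mm (its y) and 22 mm tall, walls and floor about 4 mm. Origin: centre of its underside, z up. It stands on the table, empty.
- plain_plate: The other rewind plate, fixed, same size, with the same disc but no line. Origin: centre of its underside.
- plain_nut (a joint): Turn of the other clamp nut (same shape, no engraved line), rad, 0 at the start. To be left alone.
- core_a: Small yellow plastic film core (ring 34 mm across, 14 mm tall) lying loose on the marked nut's plate beside the disc. Bystander. Origin at underside.
- core_b: Small blue plastic film core, same size, lying loose on the other plate. Bystander. Origin at underside.
- tape_roll: Loose yellow tape roll, 60 mm across, 19 mm tall. Bystander.
- film_can: Loose flat aluminium can, 110 mm across, 28 mm tall. Bystander.
- brush: Loose brush lying on the table. Bystander.
- screwdriver: Loose screwdriver lying on the table. Bystander.
- loupe: Loose black magnifier, 42 mm across, 36 mm tall. Bystander.
- cleaner_jar: Loose amber glass jar, 56 mm across, 90 mm tall. Bystander.
Mind the look-alikes: they are no part of the job. Leave any purple or turquoise look-alike of the tray alone.

How it is judged:
By the outcome, as a careful person would: the job done as asked, in the order asked, and still so for the second after the job is handed in, with the robot touching nothing.
It also fails if it takes over 72 s, if anything falls off the work surface, if the arm or the gripper's body presses on something with over 40 N, if the wrist force passes 120 N, or if a joint passes its speed limit or range.

### The arm

A 6-joint arm with a two-finger parallel gripper is mounted at the origin on the work surface. World frame = base frame: x ahead of the robot, y to its left, z up, the work surface at z = 0. Lengths are in m, angles in rad, forces in N, time in s.
With the tool pointing down it reaches from about 0.35 to 0.775 m from the base axis. Payload 7.3 kg.
Tool frame: the origin (TCP) lies at the very end of the fingers, on their centre line; the grasp point (between the pads) lies 19 mm behind it; z points along the fingers, y is the line along which they close (so a half turn about z gives the same grasp; the last joint's range is limited). The gripper opens to 92 mm and grips with 3 to 60 N. Pads are 19 mm wide; open, the fingers measure 130 mm over their backs; the gripper's body (75 mm by 190 mm) begins 47 mm behind the grasp point.
Start: joints at [-1.462, 0.342, 1.524, -0, 1.275, -0.146], TCP at [0.132, -0.508, 0.227] pointing down, gripper open.
Joint ranges: [-2.53, 2.53], [-0.77, 2.02], [0.04, 2.7], [-1, 4.14], [0.28, 2.66], [-3.11, 3.11]. Speed limits (rad/s): [2.57, 2.57, 3.14, 3.14, 3.14, 3.14].

### API

Orientations are given as [roll, pitch, yaw] about the fixed x, y, z axes, in that order (R = Rz(yaw) Ry(pitch) Rx(roll)).
In Python, from cell import robot gives the robot as it stands. The module is installed in compiled form; this text tells all that it offers.
- The arm moves only by the tool arm_command, never from a script. Its argument "moves" is a list of rows, each a list of 3 entries, a list of its own where there are three numbers: the shift along the tool's x, y, z in m, then the turn, a rotation vector about the tool's x, y, z in rad, then the finger opening in m, from 0 to 0.0918. In form: [[[dx, dy, dz], [ax, ay, az], claw], ...]. A call has exactly 5 rows; each row is the pose to reach, as a shift and turn from the pose commanded when the call began, along the tool's axes at that moment; what a row does not reach only later rows make up. A row lasts 1/10 s, in which the tool goes at most 50 mm and 8.59 degrees, less where a joint would pass 70% of its speed; a pose out of reach is approached as far as the arm can. A call with a gripper value outside its range is refused whole. The fingers move at their own pace and stop on an object; "squeeze" is the grip in N (left out, the last holds). Time passes only in rows, so rows that repeat a pose let the fingers close, or fill a call up. It gives the time, the measured TCP pose, the force, the opening and the grip force at its end, in the units of the state.
- robot.observe(): the state, without advancing time (a new reading comes with each control period).
- robot.read_camera(name): name is "scene" or "top"; returns the picture (384x512x3 uint8, red, green, blue); there is no depth.
- robot.camera_model(name): a dict with "fx", "fy", "cx", "cy" (pixels), "R" (3x3) and "t" (3): a world point X has camera coordinates R X + t. Camera axes: x right, y down, z forward; pixel columns grow to the right and rows downward; lengths in m; the calibration is good to about 2 mm. A picture is of the moment at which its call begins. camera_model takes no time and is no camera call.
- robot.hand_in(): hands the job in; it is judged then, once.
The state is a dict: "time": time; "qpos": joint angles; "qvel": joint speeds; "joint_efforts": joint torques, N m; "tool_pos": TCP position; "tool_rot": TCP orientation; "contact_force": force on the tool from outside, world axes, zero at the start; "torque": the same for the moment, N m; "opening": finger opening in m; "grip_force": force on a finger pad.
Only numpy, scipy, OpenCV 4.12 (cv2) and the standard library are available. Lean on these libraries where they do the work, as an engineer would, in place of code of your own. Each camera call takes 0.05 s, during which the arm holds its last target. There are 200 camera calls.

## Working session

There is one attempt and no reset: what is moved stays moved. The work goes in short steps, Python scripts to look and compute and a tool call to move; the robot and the scene stay as the last step left them, time stands still between calls to the robot, and variables do not carry over. Pictures are saved under pics/ and viewed, at most 10 in all, crops included, and the job is handed in when it is done.

Besides the shell and the picture viewer there is one more tool, called after "Emit:" by a JSON object that holds its "method" and its "body". arm_command: Moves the arm, as the interface text tells. Its arguments: {"type":"object","properties":{"moves":{"type":"array"},"squeeze":{"type":"number"}},"required":["moves"]}

```bash
mkdir -p pics; cat > h.py <<'E'
import numpy as np, cv2
from cell import robot
def snap(cam,name,box=None,s=1):
    im=robot.read_camera(cam)
    cv2.imwrite(f'pics/{name}_raw.png',im[:,:,::-1])
    if box: im=im[box[1]:box[3],box[0]:box[2]]
    cv2.imwrite(f'pics/{name}.png',cv2.resize(im[:,:,::-1],None,fx=s,fy=s,interpolation=cv2.INTER_CUBIC))
def px(cam,u,v,z):
    m=robot.camera_model(cam);R=np.array(m['R']);t=np.array(m['t'])
    d=R.T@np.array([(u-m['cx'])/m['fx'],(v-m['cy'])/m['fy'],1]);c=-R.T@t
    return (c+d*(z-c[2])/d[2])
def proj(cam,X):
    m=robot.camera_model(cam);p=np.array(m['R'])@np.array(X)+np.array(m['t'])
    return np.array([m['fx']*p[0]/p[2]+m['cx'],m['fy']*p[1]/p[2]+m['cy']])
E
python3 - <<'E'
from h import *
snap('top','top0',None,1.5); snap('scene','scene0',None,1.5)
o=robot.observe(); print(o)
for c in('top','scene'):
    m=robot.camera_model(c); print(c,m['fx'],-np.array(m['R']).T@np.array(m['t']))
E
```

```text
{'time': 0.1, 'qpos': array([-1.46201564e+00,  3.42623507e-01,  1.52489872e+00, -4.68333246e-05,
        1.27540371e+00, -1.45968006e-01]), 'qvel': array([-0.00143048,  0.00119443, -0.00082917,  0.00065046, -0.00092925,
        0.00099866]), 'joint_efforts': array([ 1.34045338e-03, -4.32002878e+01, -2.44694817e+01,  7.18088890e-02,
        5.25118271e-02, -5.02151545e-05]), 'tool_pos': array([ 0.13228594, -0.50769246,  0.22613774]), 'tool_rot': array([-3.14026703e+00, -1.49615923e-04,  2.54762262e-01]), 'contact_force': array([ 0.38539397,  0.36560265, -0.29535197]), 'torque': array([-0.03480992,  0.06837087,  0.07363241]), 'grip_force': 0.0, 'opening': 0.09150585876761731}
top 356.8612874532373 [ 0.25010481 -0.10642209  1.37536665]
scene 391.23092582765025 [0.8549098  0.60533735 1.20397326]
```

View pics/top0.png

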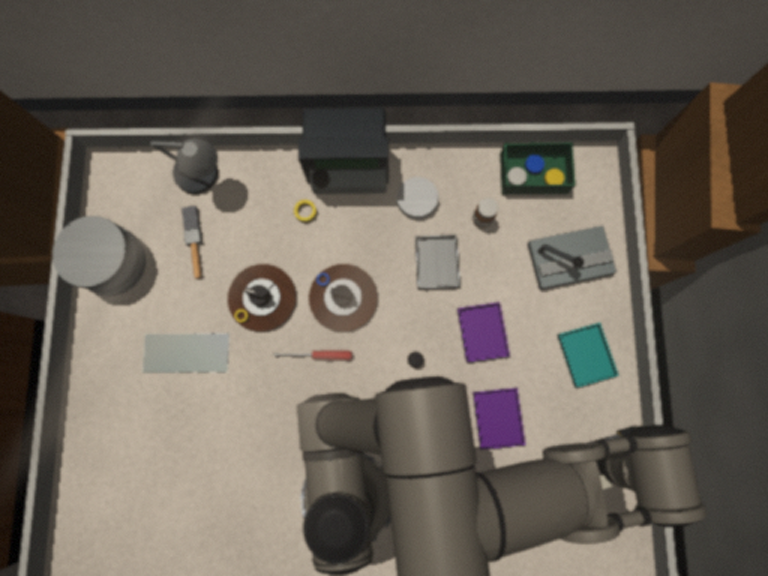

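View pics/scene0.png

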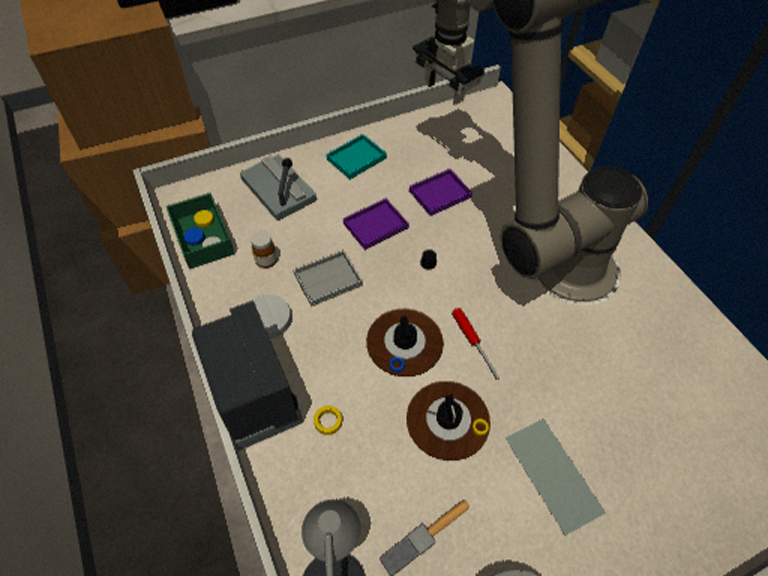

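Nut candidates in the top view (pixels of the 1.5x picture) are the left nut at (262,296) and the right nut at (343,297). The yellow core and what looks like a disc line are on the left one. Tray candidates are the steel tray (437,263), purple (484,332) and (499,418), and turquoise (588,355). I choose the left nut and the steel tray, and check both in a close crop.

```bash
python3 - <<'E'
import cv2,numpy as np
t=cv2.imread('pics/top0_raw.png');s=cv2.imread('pics/scene0_raw.png')
f=lambda im,x,y,w,h,k:cv2.resize(im[y:y+h,x:x+w],None,fx=k,fy=k,interpolation=cv2.INTER_CUBIC)
a=f(t,150,173,50,50,8);b=f(s,265,250,70,60,8)[:400,:400]
b=f(s,274,255,50,50,8)
cv2.imwrite('pics/c1.png',np.hstack([a,b]))
cv2.imwrite('pics/c2.png',np.hstack([f(t,270,150,50,50,8),f(s,190,160,60,50,6.6)[:330,:396].copy() if 0 else f(s,192,160,50,50,8)]))
E
```

```text
(no output)
```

View pics/c1.png

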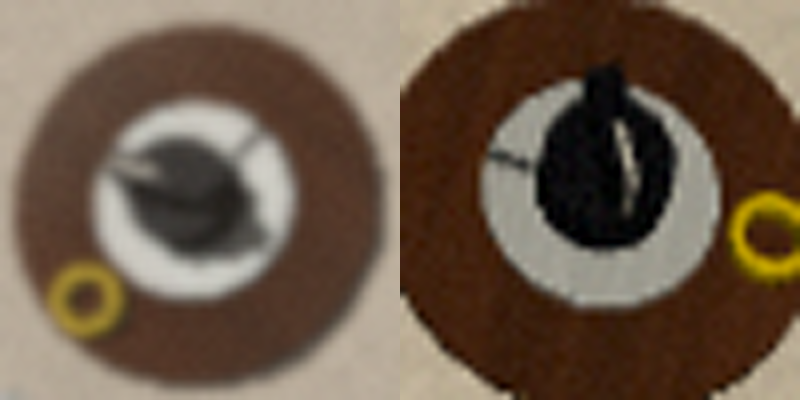

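View pics/c2.png

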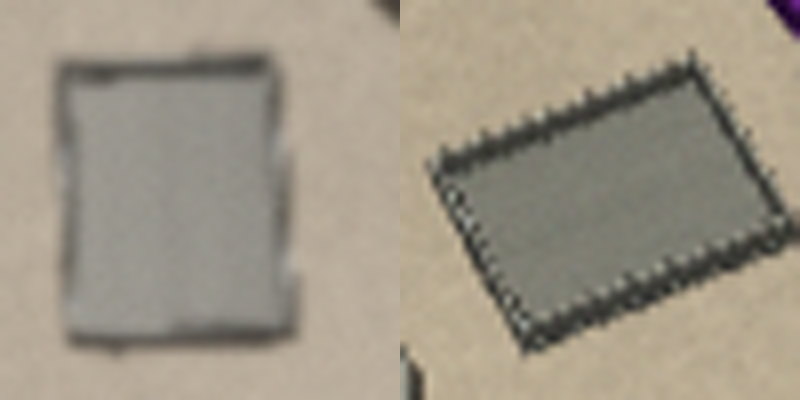

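```bash
python3 - <<'E'
from h import *
t=cv2.imread('pics/top0_raw.png');s=cv2.imread('pics/scene0_raw.png')
cr=lambda x0,y0,u,v:(x0+(u+.5)/8-.5,y0+(v+.5)/8-.5)
T=lambda u,v,z:px('top',*cr(150,173,u,v),z)
S=lambda u,v,z:px('scene',*cr(274,255,u-400,v),z)
def disc(im,x0,y0,cam):
    c=im[y0:y0+50,x0:x0+50]; c=cv2.resize(c,None,fx=8,fy=8,interpolation=cv2.INTER_CUBIC)
    hsv=cv2.cvtColor(c,cv2.COLOR_BGR2HSV)
    m=((hsv[:,:,1]<60)&(hsv[:,:,2]>110)).astype(np.uint8)
    n,l,st,ce=cv2.connectedComponentsWithStats(m)
    # component nearest centre ring
    best=None
    for i in range(1,n):
        x,y,w,h,a=st[i]
        if x>5 and y>5 and x+w<395 and y+h<395 and a>3000: 
            P=cv2.convexHull(np.argwhere(l==i)[:,::-1].astype(np.int32)).reshape(-1,2)
            W=np.array([px(cam,*cr(x0,y0,*p),.018)[:2] for p in P])
            A=np.c_[2*W,np.ones(len(W))];q=np.linalg.lstsq(A,(W**2).sum(1),rcond=None)[0]
            print(cam,'disc',q[:2],'r',np.sqrt(q[2]+q[:2]@q[:2]),a)
disc(t,150,173,'top');disc(s,274,255,'scene')
pl=[T(15,205,.014),T(385,205,.014),T(200,22,.014),T(200,388,.014)]
print('plate',np.mean(pl,0)[:2])
an=lambda a,b:np.degrees(np.arctan2(*(b-a)[:2][::-1]))
print('disc line top',an(T(237,153,.018),T(262,128,.018)),T(250,141,.018))
print('disc line scene',an(S(530,165,.018),S(490,155,.018)),S(510,160,.018))
print('nut line top',an(T(155,170,.083),T(112,158,.083)),T(155,170,.083),T(112,158,.083))
for p in [(618,122),(636,185),(627,212),(605,68)]: print('scene nut',p,S(*p,.083))
tc=[(60,62),(270,58),(293,338),(70,342)]
W=np.array([px('top',*cr(270,150,*p),.022)[:2] for p in tc]);print('tray top',W.mean(0),W)
ts=[(432,165),(692,62),(795,222),(528,345)]
W=np.array([px('scene',*cr(192,160,p[0]-400,p[1]),.022)[:2] for p in ts]);print('tray scene',W.mean(0),W)
E
```

```text
top disc [0.50177837 0.22485887] r 0.05013542946459506 20779
scene disc [0.50852653 0.19513252] r 0.019999314576823385 3108
scene disc [0.50251696 0.2295567 ] r 0.04764803352534556 19022
plate [0.50001779 0.22232415]
disc line top -43.77345471374752 [0.53022519 0.19800837 0.018     ]
disc line scene -40.25156783724428 [0.52921828 0.20237019 0.018     ]
nut line top 73.92220914369646 [0.50347025 0.22706009 0.083     ] [0.50928824 0.24724635 0.083     ]
scene nut (618, 122) [0.50213243 0.22846694 0.083     ]
scene nut (636, 185) [0.50850853 0.25373918 0.083     ]
scene nut (627, 212) [0.51691485 0.26168851 0.083     ]
scene nut (605, 68) [0.4956858  0.20670658 0.083     ]
tray top [ 0.58872887 -0.23222253] [[ 0.6583496  -0.17829428]
 [ 0.65943828 -0.28141826]
 [ 0.51912234 -0.28836089]
 [ 0.51800527 -0.18081669]]
tray scene [ 0.59444596 -0.22265637] [[ 0.66424611 -0.27496804]
 [ 0.52943406 -0.28046359]
 [ 0.52348027 -0.17332573]
 [ 0.66062342 -0.16186812]]
```

The crops confirm the left nut: white line at crop (155,170) to (110,158), yaw about 75°. Its disc line is at (250,141), yaw about -42°. The spindle axis is near (0.502, 0.227). The steel tray has corners at (60,62) and (293,338) and is centred near (0.591, -0.228). Next I work out the approach.

```bash
cat >> h.py <<'E'
from scipy.spatial.transform import Rotation as Ro
def go(p,yaw):
    o=robot.observe();R=Ro.from_euler('xyz',o['tool_rot']);T=Ro.from_euler('xyz',[np.pi,0,yaw])
    print('t',round(o['time'],2),'pos',o['tool_pos'].round(4),'rot',np.degrees(o['tool_rot']).round(2),'F',o['contact_force'].round(1),'M',o['torque'].round(3),'q6',o['qpos'][5].round(3))
    print(' shift',R.inv().apply(np.array(p)-o['tool_pos']).round(4),'turn',(R.inv()*T).as_rotvec().round(4))
E
python3 - <<'E'
from h import *
go([.45,-.15,.2],np.radians(75))
print(px('top',487/1.5,210/1.5,.05),px('top',416/1.5,360/1.5,.03))
E
```

```text
t 0.1 pos [ 0.1323 -0.5077  0.2261] rot [-1.7992e+02 -1.0000e-02  1.4600e+01] F [ 0.4  0.4 -0.3] M [-0.035  0.068  0.074] q6 -0.146
 shift [ 0.3976 -0.266   0.0265] turn [-1.1000e-03 -8.0000e-04 -1.0542e+00]
[ 0.71790228 -0.36249805  0.05      ] [ 0.33422102 -0.17360458  0.03      ]
```

Emit:
{"method": "arm_command", "body": {"moves": [[[0.398, -0.266, 0.026], [0, 0, -1.054], 0.0918], [[0.398, -0.266, 0.026], [0, 0, -1.054], 0.0918], [[0.398, -0.266, 0.026], [0, 0, -1.054], 0.0918], [[0.398, -0.266, 0.026], [0, 0, -1.054], 0.0918], [[0.398, -0.266, 0.026], [0, 0, -1.054], 0.0918]]}}

```text
time: 0.6
tool_pos: [0.299, -0.3198, 0.2129]
tool_rot: [-3.141, -0.0, 1.01]
contact_force: [0.7, -0.1, 0.9]
opening: 0.0916
grip_force: 0.0
```

```bash
python3 -c "
from h import *
go([.45,-.15,.2],np.radians(75));go([.502,.227,.13],np.radians(75))"
```

```text
t 0.6 pos [ 0.299  -0.3198  0.2129] rot [-1.7999e+02 -1.0000e-02  5.7890e+01] F [ 0.7 -0.1  0.9] M [-0.034 -0.171 -0.031] q6 -0.434
 shift [0.224  0.0377 0.0129] turn [-2.000e-04 -2.000e-04 -2.986e-01]
t 0.6 pos [ 0.299  -0.3198  0.2129] rot [-1.7999e+02 -1.0000e-02  5.7890e+01] F [ 0.7 -0.1  0.9] M [-0.034 -0.171 -0.031] q6 -0.434
 shift [ 0.571  -0.1187  0.083 ] turn [-2.000e-04 -2.000e-04 -2.986e-01]
```

Emit:
{"method": "arm_command", "body": {"moves": [[[0.571, -0.119, 0.083], [0, 0, -0.299], 0.0918], [[0.571, -0.119, 0.083], [0, 0, -0.299], 0.0918], [[0.571, -0.119, 0.083], [0, 0, -0.299], 0.0918], [[0.571, -0.119, 0.083], [0, 0, -0.299], 0.0918], [[0.571, -0.119, 0.083], [0, 0, -0.299], 0.0918]]}}

```text
time: 1.1
tool_pos: [0.3857, -0.088, 0.1777]
tool_rot: [3.141, 0.0, 1.303]
contact_force: [0.5, 0.0, 0.6]
opening: 0.0916
grip_force: 0.0
```

```bash
python3 -c "
from h import *
go([.502,.227,.13],np.radians(75))"
```

```text
t 1.1 pos [ 0.3857 -0.088   0.1777] rot [1.7999e+02 1.0000e-02 7.4680e+01] F [0.5 0.  0.6] M [-0.06  -0.114  0.028] q6 -0.151
 shift [0.3345 0.0289 0.0476] turn [ 0.0002  0.0001 -0.0056]
```

Emit:
{"method": "arm_command", "body": {"moves": [[[0.334, 0.029, 0.048], [0, 0, -0.005], 0.0918], [[0.334, 0.029, 0.048], [0, 0, -0.005], 0.0918], [[0.334, 0.029, 0.048], [0, 0, -0.005], 0.0918], [[0.334, 0.029, 0.048], [0, 0, -0.005], 0.0918], [[0.334, 0.029, 0.048], [0, 0, -0.005], 0.0918]]}}

```text
time: 1.6
tool_pos: [0.4714, 0.1444, 0.142]
tool_rot: [-3.141, 0.0, 1.309]
contact_force: [0.2, -0.9, 0.8]
opening: 0.0915
grip_force: 0.0
```

```bash
python3 -c "
from h import *
go([.502,.227,.12],np.radians(75))"
```

```text
t 1.6 pos [0.4714 0.1444 0.142 ] rot [-1.7999e+02  2.0000e-02  7.5010e+01] F [ 0.2 -0.9  0.8] M [-0.111 -0.102 -0.032] q6 0.404
 shift [0.0877 0.0082 0.022 ] turn [-0.0002  0.0003  0.0001]
```

Emit:
{"method": "arm_command", "body": {"moves": [[[0.045, 0.005, 0.02], [0, 0, 0], 0.0918], [[0.088, 0.008, 0.03], [0, 0, 0], 0.0918], [[0.088, 0.008, 0.05], [0, 0, 0], 0.0918], [[0.088, 0.008, 0.055], [0, 0, 0], 0.0918], [[0.088, 0.008, 0.055], [0, 0, 0], 0.0918]]}}

```text
time: 2.1
tool_pos: [0.5007, 0.2246, 0.0865]
tool_rot: [-3.139, 0.002, 1.309]
contact_force: [-0.7, -0.5, -0.0]
opening: 0.0918
grip_force: 0.0
```

```bash
python3 -c "
from h import *
snap('scene','g1',(264,215,334,315),6)
go([.502,.227,.058],np.radians(75))
o=robot.observe()
for s in(-1,1):
  R=Ro.from_euler('xyz',o['tool_rot']); print(((proj('scene',o['tool_pos']+R.apply([0,s*.045,0]))+.5-[264,215])*6))"
```

```text
t 2.15 pos [0.5014 0.2245 0.0875] rot [-1.7995e+02  4.0000e-02  7.4940e+01] F [ 0.6 -0.4  0.2] M [-0.018 -0.076 -0.004] q6 0.544
 shift [ 0.0026 -0.0001  0.0295] turn [-0.0009  0.0007 -0.001 ]
[307.0785084  306.77218904]
[136.48822643 335.66245581]
```

View pics/g1.png

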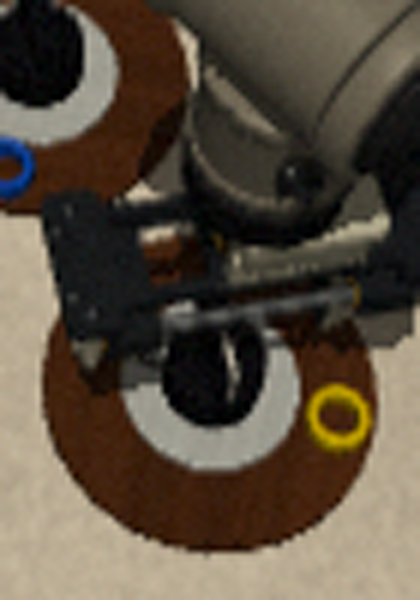

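The nut sits between the open fingers: its dome is at about (213,375) and its white line at (232,360). The other plate is clear. I descend and close softly.

Emit:
{"method": "arm_command", "body": {"moves": [[[0.002, 0, 0.01], [0, 0, 0], 0.0918], [[0.002, 0, 0.02], [0, 0, 0], 0.0918], [[0.002, 0, 0.029], [0, 0, 0], 0.0918], [[0.002, 0, 0.029], [0, 0, 0], 0.04], [[0.002, 0, 0.029], [0, 0, 0], 0.03]], "squeeze": 4}}

```text
time: 2.65
tool_pos: [0.5022, 0.2269, 0.0582]
tool_rot: [-3.141, 0.0, 1.309]
contact_force: [-0.2, 0.8, 0.7]
opening: 0.0802
grip_force: 0.0
```

Emit:
{"method": "arm_command", "body": {"moves": [[[0, 0, 0], [0, 0, 0], 0.02], [[0, 0, 0], [0, 0, 0], 0.01], [[0, 0, 0], [0, 0, 0], 0.0], [[0, 0, 0], [0, 0, 0], 0.0], [[0, 0, 0], [0, 0, 0], 0.0]]}}

```text
time: 3.15
tool_pos: [0.5023, 0.2271, 0.0586]
tool_rot: [3.141, -0.0, 1.309]
contact_force: [-0.4, -0.3, -0.7]
opening: 0.0405
grip_force: 0.0
```

```bash
python3 -c "
from h import *
go([.502,.227,.058],np.radians(75))"
```

```text
t 3.15 pos [0.5023 0.2271 0.0586] rot [179.99  -0.    74.99] F [-0.4 -0.3 -0.7] M [-0.116 -0.084  0.026] q6 0.548
 shift [-0.0002 -0.0003  0.0006] turn [ 0.0003 -0.0001 -0.0001]
```

Emit:
{"method": "arm_command", "body": {"moves": [[[0, 0, 0], [0, 0, 0], 0.0], [[0, 0, 0], [0, 0, 0], 0.0], [[0, 0, 0], [0, 0, 0], 0.0], [[0, 0, 0], [0, 0, 0], 0.0], [[0, 0, 0], [0, 0, 0], 0.0]]}}

```text
time: 3.65
tool_pos: [0.5023, 0.2271, 0.0585]
tool_rot: [3.142, 0.0, 1.309]
contact_force: [-1.0, -0.2, 0.5]
opening: 0.0138
grip_force: 4.0
```

```bash
python3 -c "
from h import *
go([.502,.227,.058],np.radians(75))"
```

```text
t 3.65 pos [0.5023 0.2271 0.0585] rot [1.800e+02 1.000e-02 7.499e+01] F [-1.  -0.2  0.5] M [-0.016 -0.084  0.021] q6 0.548
 shift [-0.0001 -0.0002  0.0005] turn [ 0.      0.0001 -0.0002]
```

Emit:
{"method": "arm_command", "body": {"moves": [[[0, 0, -0.0006], [0, 0, 0], 0.0], [[0, 0, -0.001], [0, 0, 0.05], 0.0], [[0, 0, -0.0012], [0, 0, 0.13], 0.0], [[0, 0, -0.0012], [0, 0, 0.2], 0.0], [[0, 0, -0.0012], [0, 0, 0.26], 0.0]], "squeeze": 16}}

```text
time: 4.15
tool_pos: [0.502, 0.227, 0.0594]
tool_rot: [-3.141, 0.001, 1.046]
contact_force: [-0.8, -0.4, -1.7]
opening: 0.014
grip_force: 16.0
```

```bash
python3 -c "
from h import *
go([.502,.227,.06],np.radians(75))
snap('scene','g2',(264,215,334,315),6)"
```

```text
t 4.15 pos [0.502  0.227  0.0594] rot [-1.7997e+02  4.0000e-02  5.9930e+01] F [-0.8 -0.4 -1.7] M [-0.001 -0.033 -0.034] q6 0.81
 shift [ 0.     -0.     -0.0006] turn [-0.0006  0.0006 -0.263 ]
```

Emit:
{"method": "arm_command", "body": {"moves": [[[0, 0, 0], [0, 0, 0.08], 0.0], [[0, 0, 0], [0, 0, 0.16], 0.0], [[0, 0, 0], [0, 0, 0.24], 0.0], [[0, 0, -0.0002], [0, 0, 0.31], 0.0], [[0, 0, -0.0005], [0, 0, 0.38], 0.0]]}}

```text
time: 4.7
tool_pos: [0.5024, 0.2271, 0.0603]
tool_rot: [3.141, -0.0, 0.667]
contact_force: [-0.8, -0.1, 0.5]
opening: 0.0139
grip_force: 16.0
```

```bash
python3 -c "
from h import *
go([.502,.227,.06],np.radians(75))"
```

```text
t 4.7 pos [0.5024 0.2271 0.0603] rot [ 1.7999e+02 -1.0000e-02  3.8240e+01] F [-0.8 -0.1  0.5] M [-0.052 -0.07  -0.024] q6 1.189
 shift [-0.0004 -0.0002  0.0003] turn [ 3.000e-04 -1.000e-04 -6.417e-01]
```

Emit:
{"method": "arm_command", "body": {"moves": [[[0, 0, -0.0002], [0, 0, 0.04], 0.0], [[0, 0, -0.0004], [0, 0, 0.08], 0.0], [[0, 0, -0.0006], [0, 0, 0.13], 0.0], [[0, 0, -0.0008], [0, 0, 0.18], 0.0], [[0, 0, -0.001], [0, 0, 0.23], 0.0]]}}

```text
time: 5.2
tool_pos: [0.5024, 0.2271, 0.0613]
tool_rot: [3.141, -0.0, 0.438]
contact_force: [0.2, -0.3, 0.1]
opening: 0.014
grip_force: 16.0
```

```bash
python3 -c "
from h import *
go([.502,.227,.06],np.radians(75))"
```

```text
t 5.2 pos [0.5024 0.2271 0.0613] rot [ 1.7999e+02 -2.0000e-02  2.5100e+01] F [ 0.2 -0.3  0.1] M [-0.016 -0.066  0.051] q6 1.418
 shift [-0.0005 -0.0001  0.0013] turn [ 3.000e-04 -3.000e-04 -8.708e-01]
```

Emit:
{"method": "arm_command", "body": {"moves": [[[0, 0, -0.0003], [0, 0, 0.06], 0.0], [[0, 0, -0.0005], [0, 0, 0.12], 0.0], [[0, 0, -0.0008], [0, 0, 0.18], 0.0], [[0, 0, -0.001], [0, 0, 0.24], 0.0], [[0, 0, -0.0013], [0, 0, 0.3], 0.0]]}}

```text
time: 5.7
tool_pos: [0.5026, 0.2271, 0.0627]
tool_rot: [3.141, -0.001, 0.138]
contact_force: [0.3, -0.2, 0.1]
opening: 0.0142
grip_force: 16.0
```

Emit:
{"method": "arm_command", "body": {"moves": [[[0, 0, -0.0003], [0, 0, 0.06], 0.0], [[0, 0, -0.0005], [0, 0, 0.12], 0.0], [[0, 0, -0.0008], [0, 0, 0.18], 0.0], [[0, 0, -0.001], [0, 0, 0.24], 0.0], [[0, 0, -0.0013], [0, 0, 0.3], 0.0]]}}

```text
time: 6.2
tool_pos: [0.5027, 0.2271, 0.064]
tool_rot: [-3.141, -0.001, -0.162]
contact_force: [0.7, -0.0, -0.3]
opening: 0.014
grip_force: 16.0
```

```bash
python3 -c "
from h import *
go([.502,.227,.06],np.radians(75))
snap('scene','g3',(264,215,334,315),6)"
```

```text
t 6.2 pos [0.5027 0.2271 0.064 ] rot [-1.7999e+02 -6.0000e-02 -9.3000e+00] F [ 0.7 -0.  -0.3] M [-0.076 -0.197  0.018] q6 2.019
 shift [-0.0007  0.0002  0.004 ] turn [ 6.0000e-04 -9.0000e-04 -1.4713e+00]
```

Emit:
{"method": "arm_command", "body": {"moves": [[[0, 0, -0.0003], [0, 0, 0.06], 0.0], [[0, 0, -0.0005], [0, 0, 0.12], 0.0], [[0, 0, -0.0008], [0, 0, 0.18], 0.0], [[0, 0, -0.001], [0, 0, 0.24], 0.0], [[0, 0, -0.0012], [0, 0, 0.3], 0.0]]}}

```text
time: 6.75
tool_pos: [0.5022, 0.227, 0.0647]
tool_rot: [3.141, 0.0, -0.461]
contact_force: [0.7, -1.2, -1.4]
opening: 0.0138
grip_force: 16.0
```

Emit:
{"method": "arm_command", "body": {"moves": [[[0, 0, -0.0001], [0, 0, 0.02], 0.0], [[0, 0, -0.0002], [0, 0, 0.04], 0.0], [[0, 0, -0.0003], [0, 0, 0.06], 0.0], [[0, 0, -0.0003], [0, 0, 0.08], 0.0], [[0, 0, -0.0003], [0, 0, 0.1], 0.0]]}}

```text
time: 7.25
tool_pos: [0.5024, 0.227, 0.0653]
tool_rot: [3.141, -0.0, -0.562]
contact_force: [1.3, -0.8, -2.8]
opening: 0.0137
grip_force: 16.0
```

```bash
python3 -c "
from h import *
go([.502,.227,.06],np.radians(75))
snap('top','g4')
go([.502,.227,.06],np.radians(75))"
```

```text
t 7.25 pos [0.5024 0.227  0.0653] rot [ 1.7999e+02 -1.0000e-02 -3.2220e+01] F [ 1.3 -0.8 -2.8] M [-0.173 -0.211 -0.001] q6 2.419
 shift [-0.0003  0.0002  0.0053] turn [ 3.0000e-04 -1.0000e-04 -1.8713e+00]
t 7.3 pos [0.5024 0.227  0.0653] rot [ 1.800e+02 -1.000e-02 -3.228e+01] F [ 0.2 -1.8 -2.7] M [-0.152 -0.136  0.025] q6 2.42
 shift [-0.0003  0.0002  0.0053] turn [ 3.0000e-04 -1.0000e-04 -1.8723e+00]
```

Emit:
{"method": "arm_command", "body": {"moves": [[[0, 0, 0], [0, 0, 0.02], 0.0], [[0, 0, 0], [0, 0, 0.04], 0.0], [[0, 0, 0], [0, 0, 0.06], 0.0], [[0, 0, 0], [0, 0, 0.08], 0.0], [[0, 0, 0], [0, 0, 0.08], 0.0]]}}

```text
time: 7.8
tool_pos: [0.5024, 0.227, 0.0653]
tool_rot: [3.142, -0.0, -0.642]
contact_force: [1.0, -2.1, -2.4]
opening: 0.014
grip_force: 16.0
```

```bash
python3 -c "
from h import *
go([.502,.227,.06],np.radians(75))
snap('top','g5')
go([.502,.227,.06],np.radians(75))"
```

```text
t 7.8 pos [0.5024 0.227  0.0653] rot [ 1.800e+02 -2.000e-02 -3.678e+01] F [ 1.  -2.1 -2.4] M [-0.379 -0.394  0.07 ] q6 2.498
 shift [-0.0004  0.0002  0.0053] turn [ 4.0000e-04 -1.0000e-04 -1.9509e+00]
t 7.85 pos [0.5024 0.227  0.0653] rot [ 1.800e+02 -2.000e-02 -3.674e+01] F [ 0.6 -3.1 -3. ] M [-0.384 -0.344  0.016] q6 2.498
 shift [-0.0004  0.0002  0.0053] turn [ 3.0000e-04 -2.0000e-04 -1.9502e+00]
```

Emit:
{"method": "arm_command", "body": {"moves": [[[0, 0, 0], [0, 0, 0.02], 0.0], [[0, 0, 0], [0, 0, 0.04], 0.0], [[0, 0, 0], [0, 0, 0.06], 0.0], [[0, 0, 0], [0, 0, 0.06], 0.0], [[0, 0, 0], [0, 0, 0.06], 0.0]]}}

```text
time: 8.35
tool_pos: [0.5024, 0.227, 0.0653]
tool_rot: [3.142, -0.0, -0.701]
contact_force: [2.6, -2.9, -1.2]
opening: 0.0139
grip_force: 16.0
```

```bash
python3 -c "
from h import *
go([.502,.227,.06],np.radians(75))
snap('top','g6')
go([.502,.227,.06],np.radians(75))"
```

```text
t 8.35 pos [0.5024 0.227  0.0653] rot [ 1.800e+02 -1.000e-02 -4.017e+01] F [ 2.6 -2.9 -1.2] M [-0.689 -0.526 -0.001] q6 2.558
 shift [-0.0003  0.0002  0.0053] turn [ 3.0000e-04 -1.0000e-04 -2.0101e+00]
t 8.4 pos [0.5024 0.227  0.0653] rot [ 1.800e+02 -1.000e-02 -4.017e+01] F [ 3.6 -4.7 -3.1] M [-0.708 -0.545  0.092] q6 2.557
 shift [-0.0003  0.0002  0.0053] turn [ 3.00e-04 -1.00e-04 -2.01e+00]
```

Emit:
{"method": "arm_command", "body": {"moves": [[[0.0005, 0, 0], [0, 0, 0], 0.0], [[0.001, 0, 0], [0, 0, 0.01], 0.0], [[0.001, 0, 0], [0, 0, 0.03], 0.0], [[0.001, 0, 0], [0, 0, 0.05], 0.0], [[0.001, 0, 0], [0, 0, 0.05], 0.0]]}}

```text
time: 8.9
tool_pos: [0.5027, 0.2267, 0.0653]
tool_rot: [3.141, 0.0, -0.752]
contact_force: [-1.2, 0.0, 0.9]
opening: 0.0139
grip_force: 16.1
```

```bash
python3 -c "
from h import *
go([.502,.227,.06],np.radians(75))
snap('top','g7')
go([.502,.227,.06],np.radians(75))"
```

```text
t 8.9 pos [0.5027 0.2267 0.0653] rot [ 1.7998e+02  3.0000e-02 -4.3070e+01] F [-1.2  0.   0.9] M [-0.074  0.166  0.35 ] q6 2.607
 shift [-0.0007  0.0002  0.0053] turn [-3.0000e-04  7.0000e-04 -2.0607e+00]
t 8.95 pos [0.5027 0.2267 0.0653] rot [ 1.7998e+02  3.0000e-02 -4.3030e+01] F [-1.  -0.2  0.3] M [-0.073  0.136  0.351] q6 2.606
 shift [-0.0007  0.0002  0.0053] turn [-3.00e-04  7.00e-04 -2.06e+00]
```

The stop is felt: 0.35 N m at -43°, in line with the disc line. I back off slightly and try a small lift.

Emit:
{"method": "arm_command", "body": {"moves": [[[0, 0, 0], [0, 0, -0.015], 0.0], [[0, 0, 0], [0, 0, -0.025], 0.0], [[0, 0, -0.001], [0, 0, -0.025], 0.0], [[0, 0, -0.002], [0, 0, -0.025], 0.0], [[0, 0, -0.003], [0, 0, -0.025], 0.0]]}}

```text
time: 9.45
tool_pos: [0.5024, 0.2264, 0.0674]
tool_rot: [3.14, 0.001, -0.726]
contact_force: [0.8, 1.6, -10.1]
opening: 0.0138
grip_force: 16.0
```

```bash
python3 -c "
from h import *
go([.502,.227,.06],np.radians(75))
snap('top','g8')
go([.502,.227,.06],np.radians(75))"
```

```text
t 9.45 pos [0.5024 0.2264 0.0674] rot [ 1.7992e+02  7.0000e-02 -4.1620e+01] F [  0.8   1.6 -10.1] M [ 0.302 -0.026  0.215] q6 2.581
 shift [-0.0007 -0.0002  0.0074] turn [-3.0000e-04  2.2000e-03 -2.0354e+00]
t 9.5 pos [0.5025 0.2264 0.0677] rot [ 1.7992e+02  6.0000e-02 -4.1610e+01] F [-1.8  1.3 -8.8] M [0.272 0.205 0.157] q6 2.581
 shift [-0.0007 -0.0001  0.0077] turn [-2.0000e-04  2.0000e-03 -2.0353e+00]
```

Pulling up at 10 N, the nut is still held. I relax the lift and feel the stop again.

Emit:
{"method": "arm_command", "body": {"moves": [[[0, 0, 0.001], [0, 0, 0], 0.0], [[0, 0, 0.002], [0, 0, -0.02], 0.0], [[0, 0, 0.002], [0, 0, -0.04], 0.0], [[0, 0, 0.002], [0, 0, -0.06], 0.0], [[0, 0, 0.002], [0, 0, -0.06], 0.0]]}}

```text
time: 10.0
tool_pos: [0.5032, 0.2265, 0.0665]
tool_rot: [-3.141, -0.0, -0.665]
contact_force: [-2.3, 0.1, -0.0]
opening: 0.0138
grip_force: 16.0
```

```bash
python3 -c "
from h import *
go([.502,.227,.06],np.radians(75))
snap('top','g9')
go([.502,.227,.06],np.radians(75))"
```

```text
t 10.0 pos [0.5032 0.2265 0.0665] rot [-1.7998e+02 -2.0000e-02 -3.8130e+01] F [-2.3  0.1 -0. ] M [ 0.217  0.509 -0.013] q6 2.52
 shift [-0.0012  0.0003  0.0065] turn [ 1.0000e-04 -5.0000e-04 -1.9744e+00]
t 10.05 pos [0.5032 0.2265 0.0665] rot [-1.7998e+02 -2.0000e-02 -3.8160e+01] F [-2.8  1.3 -0.3] M [0.269 0.568 0.043] q6 2.521
 shift [-0.0012  0.0003  0.0065] turn [ 1.0000e-04 -5.0000e-04 -1.9751e+00]
```

Emit:
{"method": "arm_command", "body": {"moves": [[[-0.0003, 0, 0], [0, 0, 0.01], 0.0], [[-0.0006, 0, 0], [0, 0, 0.02], 0.0], [[-0.0006, 0, 0], [0, 0, 0.03], 0.0], [[-0.0006, 0, 0], [0, 0, 0.04], 0.0], [[-0.0006, 0, 0], [0, 0, 0.04], 0.0]]}}

```text
time: 10.55
tool_pos: [0.5029, 0.2267, 0.0664]
tool_rot: [-3.141, -0.001, -0.707]
contact_force: [-0.6, -0.1, -0.8]
opening: 0.014
grip_force: 16.0
```

```bash
python3 -c "
from h import *
go([.502,.227,.06],np.radians(75))
snap('top','g10')
go([.502,.227,.06],np.radians(75))"
```

```text
t 10.55 pos [0.5029 0.2267 0.0664] rot [-1.7998e+02 -3.0000e-02 -4.0480e+01] F [-0.6 -0.1 -0.8] M [0.001 0.143 0.083] q6 2.562
 shift [-0.0009  0.0004  0.0064] turn [ 4.0000e-04 -7.0000e-04 -2.0156e+00]
t 10.6 pos [0.5029 0.2268 0.0664] rot [-1.7998e+02 -3.0000e-02 -4.0470e+01] F [ 0.1 -1.  -0.7] M [-0.031  0.069  0.084] q6 2.562
 shift [-0.0008  0.0004  0.0064] turn [ 4.0000e-04 -8.0000e-04 -2.0153e+00]
```

Emit:
{"method": "arm_command", "body": {"moves": [[[0, 0, 0], [0, 0, 0.005], 0.0], [[0, 0, 0], [0, 0, 0.01], 0.0], [[0, 0, 0], [0, 0, 0.015], 0.0], [[0, 0, 0], [0, 0, 0.02], 0.0], [[0, 0, 0], [0, 0, 0.02], 0.0]]}}

```text
time: 11.1
tool_pos: [0.5028, 0.2268, 0.0664]
tool_rot: [-3.141, -0.0, -0.726]
contact_force: [0.7, -1.4, 0.4]
opening: 0.0139
grip_force: 16.0
```

```bash
python3 -c "
from h import *
go([.502,.227,.06],np.radians(75))
snap('top','g11')
go([.502,.227,.06],np.radians(75))"
```

```text
t 11.1 pos [0.5028 0.2268 0.0664] rot [-1.7998e+02 -3.0000e-02 -4.1610e+01] F [ 0.7 -1.4  0.4] M [-0.151 -0.048  0.177] q6 2.582
 shift [-0.0007  0.0004  0.0064] turn [ 3.0000e-04 -6.0000e-04 -2.0353e+00]
t 11.15 pos [0.5028 0.2268 0.0664] rot [-1.7998e+02 -3.0000e-02 -4.1600e+01] F [ 0.9 -0.3  0.8] M [-0.085 -0.053  0.16 ] q6 2.582
 shift [-0.0007  0.0004  0.0064] turn [ 3.0000e-04 -6.0000e-04 -2.0351e+00]
```

Emit:
{"method": "arm_command", "body": {"moves": [[[0, 0, 0], [0, 0, -0.015], 0.0], [[0, 0, 0], [0, 0, -0.025], 0.0], [[0, 0, -0.001], [0, 0, -0.025], 0.0], [[0, 0, -0.002], [0, 0, -0.025], 0.0], [[0, 0, -0.003], [0, 0, -0.025], 0.0]]}}

```text
time: 11.65
tool_pos: [0.5023, 0.2266, 0.0689]
tool_rot: [3.141, 0.0, -0.701]
contact_force: [1.0, -0.5, -4.7]
opening: 0.0137
grip_force: 16.0
```

```bash
python3 -c "
from h import *
go([.502,.227,.06],np.radians(75))
snap('scene','g12',(264,215,334,315),6)
go([.502,.227,.06],np.radians(75))"
```

```text
t 11.65 pos [0.5023 0.2266 0.0689] rot [ 1.7994e+02  2.0000e-02 -4.0180e+01] F [ 1.  -0.5 -4.7] M [-0.261 -0.18   0.064] q6 2.557
 shift [-0.0005 -0.0001  0.0089] turn [ 3.0000e-04  1.3000e-03 -2.0103e+00]
t 11.7 pos [0.5023 0.2266 0.0691] rot [ 1.7994e+02  2.0000e-02 -4.0180e+01] F [ 0.7 -1.5 -3.9] M [-0.256 -0.116  0.046] q6 2.557
 shift [-0.0005 -0.0001  0.0091] turn [ 3.0000e-04  1.2000e-03 -2.0103e+00]
```

Emit:
{"method": "arm_command", "body": {"moves": [[[0, 0, -0.001], [0, 0, 0], 0.0], [[0, 0, -0.002], [0, 0, 0], 0.0], [[0, 0, -0.003], [0, 0, 0], 0.0], [[0, 0, -0.003], [0, 0, 0], 0.0], [[0, 0, -0.003], [0, 0, 0], 0.0]]}}

```text
time: 12.2
tool_pos: [0.5025, 0.2268, 0.0724]
tool_rot: [3.141, -0.0, -0.701]
contact_force: [-0.0, -1.6, -3.3]
opening: 0.014
grip_force: 16.0
```

```bash
python3 -c "
from h import *
go([.502,.227,.06],np.radians(75))
snap('scene','g13',(264,215,334,315),6)
go([.502,.227,.06],np.radians(75))"
```

```text
t 12.2 pos [0.5025 0.2268 0.0724] rot [179.99  -0.   -40.17] F [-0.  -1.6 -3.3] M [-0.352  0.026  0.054] q6 2.557
 shift [-0.0005  0.0001  0.0124] turn [ 2.0000e-04  2.0000e-04 -2.0102e+00]
t 12.25 pos [0.5025 0.2268 0.0724] rot [179.99  -0.   -40.17] F [-0.  -1.5 -2.3] M [-0.373  0.012  0.069] q6 2.557
 shift [-0.0005  0.0001  0.0124] turn [ 1.0000e-04  2.0000e-04 -2.0101e+00]
```

View pics/g13.png

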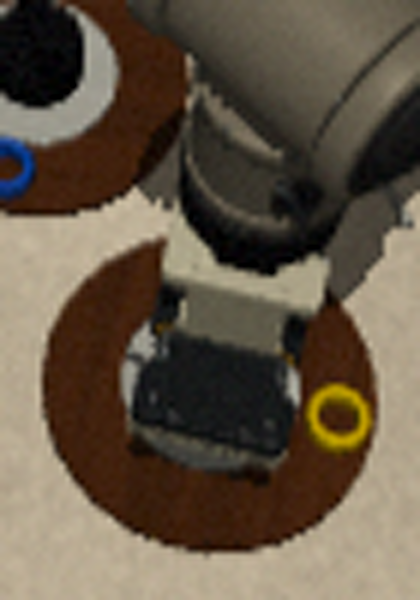

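The nut is hidden behind the gripper, but the force has settled at about its weight, so it is rising. I go on slowly.

Emit:
{"method": "arm_command", "body": {"moves": [[[0, 0, -0.002], [0, 0, 0], 0.0], [[0, 0, -0.004], [0, 0, 0], 0.0], [[0, 0, -0.006], [0, 0, 0], 0.0], [[0, 0, -0.008], [0, 0, 0], 0.0], [[0, 0, -0.01], [0, 0, 0], 0.0]]}}

```text
time: 12.75
tool_pos: [0.5027, 0.227, 0.0826]
tool_rot: [-3.141, -0.0, -0.701]
contact_force: [1.0, -0.5, -2.6]
opening: 0.0143
grip_force: 16.0
```

Emit:
{"method": "arm_command", "body": {"moves": [[[0, 0, -0.003], [0, 0, 0], 0.0], [[0, 0, -0.006], [0, 0, 0], 0.0], [[0, 0, -0.009], [0, 0, 0], 0.0], [[0, 0, -0.012], [0, 0, 0], 0.0], [[0, 0, -0.015], [0, 0, 0], 0.0]]}}

```text
time: 13.25
tool_pos: [0.5026, 0.2268, 0.0975]
tool_rot: [3.142, -0.0, -0.701]
contact_force: [0.7, 0.2, -2.3]
opening: 0.0137
grip_force: 16.0
```

Emit:
{"method": "arm_command", "body": {"moves": [[[0, 0, -0.005], [0, 0, 0], 0.0], [[0, 0, -0.01], [0, 0, 0], 0.0], [[0, 0, -0.02], [0, 0, 0], 0.0], [[0, 0, -0.035], [0, 0, 0], 0.0], [[0, 0, -0.05], [0, 0, 0], 0.0]]}}

```text
time: 13.75
tool_pos: [0.5026, 0.2268, 0.1483]
tool_rot: [-3.142, -0.0, -0.701]
contact_force: [0.2, 0.1, -2.1]
opening: 0.0138
grip_force: 16.0
```

```bash
python3 -c "
from h import *
snap('scene','g14',(244,185,354,315),4.5)
go([.591,-.228,.16],np.radians(-40))"
```

```text
t 13.8 pos [0.5039 0.2273 0.1511] rot [-1.7978e+02 -1.6000e-01 -4.0170e+01] F [ 0.8  0.4 -0.1] M [ 0.146 -0.078 -0.039] q6 2.557
 shift [ 0.3602  0.2917 -0.0091] turn [-0.0039 -0.0027 -0.0029]
```

View pics/g14.png

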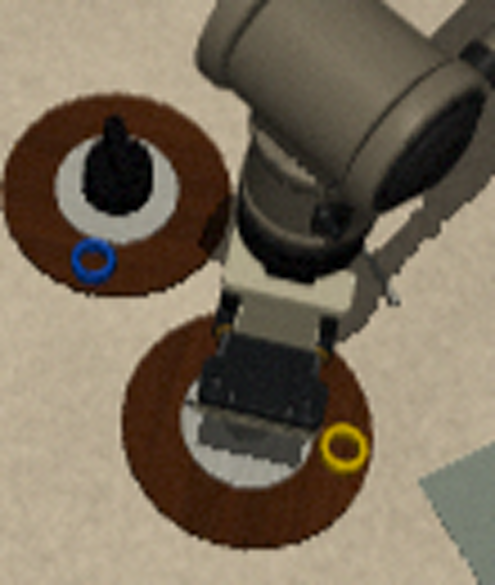

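Emit:
{"method": "arm_command", "body": {"moves": [[[0.018, 0.014, -0.009], [0, 0, 0], 0.0], [[0.05, 0.04, -0.01], [0, 0, 0], 0.0], [[0.085, 0.068, -0.01], [0, 0, 0], 0.0], [[0.12, 0.097, -0.01], [0, 0, 0], 0.0], [[0.155, 0.126, -0.01], [0, 0, 0], 0.0]]}}

```text
time: 14.3
tool_pos: [0.5399, 0.0289, 0.1576]
tool_rot: [-3.141, -0.001, -0.701]
contact_force: [0.6, 0.4, -2.1]
opening: 0.014
grip_force: 16.0
```

```bash
python3 -c "
from h import *
go([.591,-.228,.16],np.radians(-40))"
```

```text
t 14.3 pos [0.5399 0.0289 0.1576] rot [-1.7998e+02 -3.0000e-02 -4.0150e+01] F [ 0.6  0.4 -2.1] M [ 0.088 -0.032 -0.017] q6 2.183
 shift [ 0.2048  0.1634 -0.0023] turn [-0.0003 -0.0006 -0.0026]
```

Emit:
{"method": "arm_command", "body": {"moves": [[[0.035, 0.028, 0], [0, 0, 0], 0.0], [[0.07, 0.056, 0], [0, 0, 0], 0.0], [[0.105, 0.084, 0], [0, 0, 0], 0.0], [[0.14, 0.112, 0], [0, 0, 0], 0.0], [[0.17, 0.136, 0], [0, 0, 0], 0.0]]}}

```text
time: 14.8
tool_pos: [0.582, -0.1855, 0.1575]
tool_rot: [3.142, -0.001, -0.702]
contact_force: [0.8, 0.5, -1.7]
opening: 0.0138
grip_force: 16.0
```

Emit:
{"method": "arm_command", "body": {"moves": [[[0.02, 0.016, 0], [0, 0, 0], 0.0], [[0.035, 0.027, 0.01], [0, 0, 0], 0.0], [[0.035, 0.027, 0.03], [0, 0, 0], 0.0], [[0.035, 0.027, 0.05], [0, 0, 0], 0.0], [[0.035, 0.027, 0.06], [0, 0, 0], 0.0]]}}

```text
time: 15.3
tool_pos: [0.59, -0.2253, 0.0946]
tool_rot: [3.141, 0.004, -0.701]
contact_force: [-0.7, 0.3, -2.2]
opening: 0.014
grip_force: 16.0
```

```bash
python3 -c "
from h import *
snap('scene','g15',(180,130,260,220),6)
go([.591,-.228,.044],np.radians(-40))"
```

```text
t 15.35 pos [ 0.5897 -0.225   0.0937] rot [179.94   0.31 -40.15] F [-1.6  0.1 -3.6] M [ 0.13   0.063 -0.018] q6 1.786
 shift [0.0032 0.0014 0.0497] turn [ 0.0011  0.0054 -0.0026]
```

View pics/g15.png

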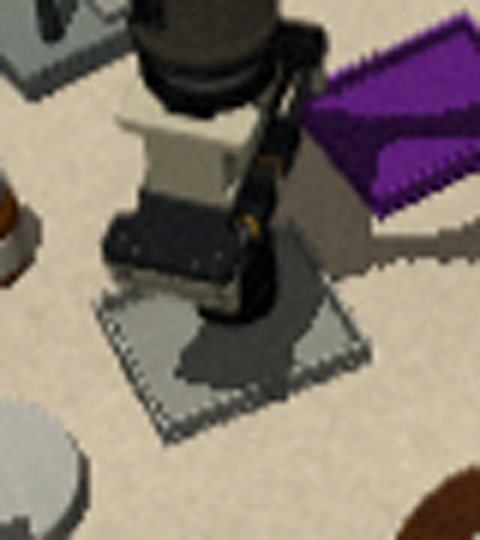

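The nut is in the fingers at about (238,300), upright over the steel tray. I lower it, slowly at the end.

Emit:
{"method": "arm_command", "body": {"moves": [[[0.003, 0.001, 0.01], [0, 0, 0], 0.0], [[0.003, 0.001, 0.025], [0, 0, 0], 0.0], [[0.003, 0.001, 0.036], [0, 0, 0], 0.0], [[0.003, 0.001, 0.041], [0, 0, 0], 0.0], [[0.003, 0.001, 0.043], [0, 0, 0], 0.0]]}}

```text
time: 15.85
tool_pos: [0.5928, -0.2288, 0.0539]
tool_rot: [3.141, 0.0, -0.701]
contact_force: [0.2, 0.3, -3.4]
opening: 0.0141
grip_force: 16.0
```

Emit:
{"method": "arm_command", "body": {"moves": [[[0, 0, 0.0004], [0, 0, 0], 0.0], [[0, 0, 0.0008], [0, 0, 0], 0.0], [[0, 0, 0.0012], [0, 0, 0], 0.0], [[0, 0, 0.0016], [0, 0, 0], 0.0], [[0, 0, 0.002], [0, 0, 0], 0.0]]}}

```text
time: 16.35
tool_pos: [0.5929, -0.229, 0.0525]
tool_rot: [-3.142, -0.001, -0.701]
contact_force: [-0.4, 0.1, -2.5]
opening: 0.0142
grip_force: 16.0
```

```bash
python3 -c "
from h import *
go([.591,-.228,.044],np.radians(-40))"
```

```text
t 16.35 pos [ 0.5929 -0.229   0.0525] rot [-1.800e+02 -3.000e-02 -4.018e+01] F [-0.4  0.1 -2.5] M [0.002 0.023 0.   ] q6 1.783
 shift [-0.0022  0.0005  0.0085] turn [-0.     -0.0005 -0.0031]
```

Emit:
{"method": "arm_command", "body": {"moves": [[[0, 0, 0.0015], [0, 0, 0], 0.0], [[0, 0, 0.003], [0, 0, 0], 0.0], [[0, 0, 0.004], [0, 0, 0], 0.0], [[0, 0, 0.005], [0, 0, 0], 0.0], [[0, 0, 0.0055], [0, 0, 0], 0.0]]}}

```text
time: 16.85
tool_pos: [0.5928, -0.2289, 0.0466]
tool_rot: [3.141, 0.0, -0.701]
contact_force: [-0.3, 0.4, -2.3]
opening: 0.0141
grip_force: 16.0
```

Emit:
{"method": "arm_command", "body": {"moves": [[[0, 0, 0.0004], [0, 0, 0], 0.0], [[0, 0, 0.0008], [0, 0, 0], 0.0], [[0, 0, 0.0012], [0, 0, 0], 0.0], [[0, 0, 0.0015], [0, 0, 0], 0.0], [[0, 0, 0.0015], [0, 0, 0], 0.0]]}}

```text
time: 17.35
tool_pos: [0.5928, -0.2289, 0.0453]
tool_rot: [3.142, -0.0, -0.701]
contact_force: [0.4, -0.5, -2.1]
opening: 0.0136
grip_force: 16.0
```

Emit:
{"method": "arm_command", "body": {"moves": [[[0, 0, 0.0003], [0, 0, 0], 0.0], [[0, 0, 0.0006], [0, 0, 0], 0.0], [[0, 0, 0.0009], [0, 0, 0], 0.0], [[0, 0, 0.0012], [0, 0, 0], 0.0], [[0, 0, 0.0012], [0, 0, 0], 0.0]]}}

```text
time: 17.85
tool_pos: [0.5928, -0.229, 0.0441]
tool_rot: [3.142, -0.0, -0.701]
contact_force: [0.8, -0.9, -2.8]
opening: 0.0139
grip_force: 16.0
```

Emit:
{"method": "arm_command", "body": {"moves": [[[0, 0, 0.0003], [0, 0, 0], 0.0], [[0, 0, 0.0006], [0, 0, 0], 0.0], [[0, 0, 0.0009], [0, 0, 0], 0.0], [[0, 0, 0.0009], [0, 0, 0], 0.0], [[0, 0, 0.0009], [0, 0, 0], 0.0]]}}

```text
time: 18.35
tool_pos: [0.593, -0.229, 0.0437]
tool_rot: [-3.142, -0.001, -0.701]
contact_force: [-1.2, 0.5, 4.2]
opening: 0.0137
grip_force: 16.0
```

Contact is felt. I ease off slightly, open, and rise.

Emit:
{"method": "arm_command", "body": {"moves": [[[0, 0, -0.0003], [0, 0, 0], 0.0], [[0, 0, -0.0004], [0, 0, 0], 0.02], [[0, 0, -0.0004], [0, 0, 0], 0.04], [[0, 0, -0.0004], [0, 0, 0], 0.05], [[0, 0, -0.0004], [0, 0, 0], 0.05]]}}

```text
time: 18.85
tool_pos: [0.5928, -0.2289, 0.0434]
tool_rot: [3.142, 0.0, -0.701]
contact_force: [-0.7, -0.3, -0.2]
opening: 0.0395
grip_force: 0.0
```

Emit:
{"method": "arm_command", "body": {"moves": [[[0, 0, 0], [0, 0, 0], 0.05], [[0, 0, -0.01], [0, 0, 0], 0.05], [[0, 0, -0.03], [0, 0, 0], 0.05], [[0, 0, -0.07], [0, 0, 0], 0.05], [[0, 0, -0.11], [0, 0, 0], 0.05]]}}

```text
time: 19.35
tool_pos: [0.5925, -0.2288, 0.155]
tool_rot: [3.141, 0.001, -0.701]
contact_force: [0.5, -0.7, 0.5]
opening: 0.0501
grip_force: 0.0
```

Emit:
{"method": "arm_command", "body": {"moves": [[[0, 0, -0.05], [0, 0, 0], 0.05], [[0, 0, -0.1], [0, 0, 0], 0.05], [[0, 0, -0.1], [0, 0, 0], 0.05], [[0, 0, -0.1], [0, 0, 0], 0.05], [[0, 0, -0.1], [0, 0, 0], 0.05]]}}

```text
time: 19.85
tool_pos: [0.5922, -0.2286, 0.2525]
tool_rot: [3.141, 0.002, -0.701]
contact_force: [0.3, -0.3, 0.6]
opening: 0.05
grip_force: 0.0
```

```bash
python3 -c "
from h import *
snap('scene','end',(120,130,350,320),3.4)
print(robot.observe()['contact_force'])"
```

```text
[-0.69977124  0.10466828 -0.14382312]
```

View pics/end.png

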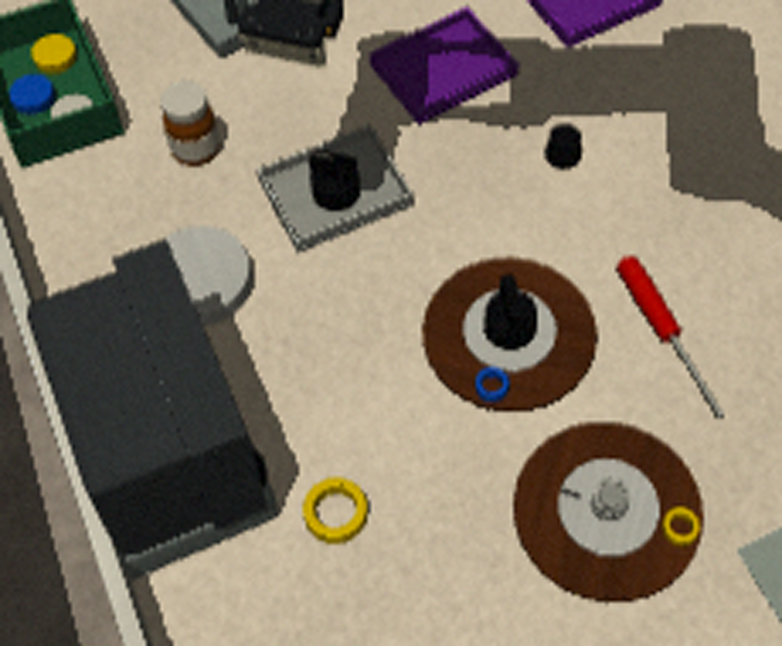

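The nut stands upright in the steel tray at (335,182). The spindle at (610,498) is bare, and everything else in view is undisturbed.

```bash
python3 -c "
from cell import robot
print(robot.hand_in())"
```

```text
the job is handed in; nothing more can be done
None
```

The marked nut was turned clockwise about 118° to its felt end stop, lifted off its spindle and set upright in the steel tray; the first lift try pulled about 10 N before I eased back and re-felt the stop, and I handed the job in at about 20 s.

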